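Gauge the turned furniture feet

TASK

Of the three turned wooden feet, find the one whose shank passes between the green go jaws of the gauge but is stopped by the red no-go jaws. Lower it, upright, shank first, between the green jaws until it stops on the red step, then lift it out and stand it upright in the tray beside the gauge and let go. Leave the other two feet standing where they are.

Things in the scene. Friction and masses are not known exactly. Their poses are not given: they have to be found in the camera images.
- foot_a: Loose turned pale wooden furniture foot, about 90 g, 100 mm tall, standing. Shank 22 mm in diameter up to 46 mm height, neck 20 mm up to 60 mm, cylindrical head 30 mm in diameter from 60 to 100 mm (hold it here). Origin: centre of its underside; z up its axis.
- foot_b: Loose turned pale wooden furniture foot like foot_a (same heights, neck and head, 70 to 130 g), but its shank is 36 mm in diameter. Origin: centre of its underside; z up.
- foot_c: Loose turned pale wooden furniture foot like foot_a (same heights, neck and head, about 90 g), but its shank is 54 mm in diameter. Origin: centre of its underside; z up.
- station: Fixed plywood base 130 x 285 x 10 mm; origin under its middle. Gauge: slot along x, 90 long, centred on x 0, y +75, entered from above. Green go jaws 46 apart, height 26 to 50; steel lips over them flare to 70 at height 62 (highest). Below, red no-go jaws 27 apart, height 10 to 26: red step at 26. Tray: centre x 0, y -72, inside 112 x 112, floor at 10, rim 5 thick, top at 28.
There are look-alikes about, which are no part of the job. Leave any purple look-alike of the foot_b alone. What is shaped like the foot_c but blue is not meant.

How it is judged:
On the way:
1. the foot that fits (36 mm shank) stands between the go jaws and is stopped on the no-go step (z of foot_b in the frame of station between 0.018 and 0.034 m and y of foot_b in the frame of station between 0.06 and 0.09 m and x of foot_b in the frame of station between -0.045 and 0.045 m and angle between foot_b's own z axis and vertical below 0.25 rad and contact force between foot_b and station above 0.2 N), for 0.1 s.
At the end, for the whole second after the job is handed in: the foot with the 36 mm shank stands at rest on the tray's floor, inside the rim, upright within 10 degrees; the other two feet stand upright within 30 mm of where they began (z of foot_b in the frame of station between 0.004 and 0.018 m and y of foot_b in the frame of station between -0.125 and -0.019 m and x of foot_b in the frame of station between -0.053 and 0.053 m and angle between foot_b's own z axis and vertical below 0.17 rad and linear speed of foot_b below 0.02 m/s and distance of each of foot_a, foot_c from where it was at the start of the episode below 0.03 m and angle between each of foot_a, foot_c's own z axis and vertical below 0.25 rad); the robot touches nothing.
It fails at once if one of the other two feet is shifted by more than 30 mm or knocked over (distance of any of foot_a, foot_c from where it was at the start of the episode above 0.03 m or angle between any of foot_a, foot_c's own z axis and vertical above 0.4 rad).
It also fails if it takes over 45 s, if anything falls off the work surface, if the arm or the gripper's body presses on something with over 40 N, if the wrist force passes 120 N, or if a joint passes its speed limit or range.

ROBOT

A 6-joint arm with a two-finger parallel gripper is mounted at the origin on the work surface. World frame = base frame: x ahead of the robot, y to its left, z up, the work surface at z = 0. Lengths are in m, angles in rad, forces in N, time in s.
With the tool pointing down it reaches from about 0.375 to 0.975 m from the base axis. Payload 3.8 kg.
Tool frame: the origin (TCP) lies midway between the tips of the shut fingers; the grasp point (between the pads) lies 19 mm behind it; z points along the fingers, y is the direction in which the jaws open and shut (so a half turn about z gives the same grasp; the last joint's range is limited). The gripper opens to 85 mm and grips with 20 to 120 N. Pads are 22 mm wide; open, the fingers measure 114 mm over their backs; the gripper's body (76 mm by 85 mm) begins 54 mm behind the grasp point. The pads swing forward as they close: fully open they stand 13 mm farther back than shut.
Start: joints at [-1.35, 0.264, 1.604, -0, 1.274, -0.037], TCP at [0.172, -0.653, 0.206] pointing down, gripper open.
Joint ranges: [-2.63, 2.63], [-0.94, 2.18], [0.31, 2.57], [-1.31, 4.45], [0, 2.66], [-2.55, 2.55]. Speed limits (rad/s): [2.57, 2.57, 3.14, 3.14, 3.14, 3.14].

INTERFACE

Orientations are given as a rotation vector (axis times angle).
In Python, from workcell import readout, read_camera, camera_params, bot gives the robot as it stands.
- The arm moves only by the tool apply_moves, never from a script. Its argument "plan" is a list that holds one entry, the list of rows, each a list of 7 numbers: the shift along the tool's x, y, z each as a share of 1000 mm, from -1 to 1, then the turn, a rotation vector about the tool's x, y, z each as a share of pi rad, from -1 to 1, then the gripper command: -1 is fully open, 1 is shut, values between are in proportion. A call has exactly 8 rows; each row is the pose to reach, as a shift and turn from the pose commanded when the call began, along the tool's axes at that moment, turning the shorter way round; what a row does not reach only later rows make up. A row lasts 1/12 s, in which the tool goes at most 41.7 mm and 7.16 degrees, less where a joint would pass 70% of its speed; a pose out of reach is approached as far as the arm can. A call with a number of a shift or a turn outside -1 to 1 is refused whole. A call with a gripper value outside its range is refused whole. The fingers move at their own pace and stop on an object; "force" is the grip in N (left out, the last holds). Time passes only in rows, so rows that repeat a pose let the fingers close, or fill a call up. It gives the time, the measured TCP pose, the force and the opening at its end, in the units of the state.
- readout.read_state(): the state, without advancing time (a new reading comes with each control period).
- read_camera(name): name is "side" or "top" or "wrist"; returns the picture (384x512x3 uint8, red, green, blue); there is no depth.
- camera_params(name): a dict with "fovy" (degrees; the focal length in pixels is half the picture's height over the tangent of half this angle, whatever the lens; pixels are square), "cx", "cy" (the principal point, pixels), "rvec" (rotation vector, rad) and "tvec" (3), from world to camera coordinates, as OpenCV has them; the wrist camera has in their place "hand_eye" (4x4, takes a point from camera to tool coordinates, whose origin is the TCP and whose axes are the flange's). Camera axes: x right, y down, z forward; pixel columns grow to the right and rows downward; lengths in m; the calibration is good to about 2 mm. A picture is of the moment at which its call begins: read the wrist's pose just before it. camera_params takes no time and is no camera call.
- bot.finish_job(): hands the job in, once; it reports no verdict.
The state is a dict: "time": time; "q": joint angles; "joint_vel": joint speeds; "joint_torque": joint torques, N m; "tool_pos": TCP position; "tcp_rot": TCP orientation; "wrist_force": force on the tool from outside, world axes, zero at the start; "torque": the same for the moment, N m; "width": opening from 0.0 (shut) to 1.0 (fully open).
Only numpy, scipy, OpenCV 4.12 (cv2) and the standard library are available. Lean on these libraries where they do the work, as an engineer would, in place of code of your own. Each camera call takes 0.05 s, during which the arm holds its last target.

## Working session

There is one attempt and no reset: what is moved stays moved. The work goes in short steps, Python scripts to look and compute and a tool call to move; the robot and the scene stay as the last step left them, time stands still between calls to the robot, and variables do not carry over. Pictures are saved under pics/ and viewed, and the job is handed in when it is done.

Besides the shell and the picture viewer there is one more tool, called after ">>>" as name(argument=value, ...) on one line, values as JSON. apply_moves: Moves the arm, as the interface text tells. Shift numbers are shares of 1000 mm and turn numbers shares of pi rad, none past 1 either way. Its arguments: {"type":"object","properties":{"plan":{"type":"array","items":{"type":"array","items":{"type":"array","items":{"type":"number","minimum":-1,"maximum":1}}}},"force":{"type":"number"}},"required":["plan"]}

```bash
mkdir -p pics; ls; python3 - <<'E'
from workcell import readout, read_camera, camera_params, bot
import cv2
print(readout.read_state())
for n in ["side","top","wrist"]:
    print(n,camera_params(n))
    cv2.imwrite(f"pics/{n}0.png",read_camera(n)[:,:,::-1])
E
```

```text
pics
{'time': 0.0, 'q': array([-1.34993096e+00,  2.64764144e-01,  1.60542572e+00,  3.22577203e-05,
        1.27369614e+00, -3.68979439e-02]), 'joint_vel': array([ 0.00051816, -0.00090537,  0.00056529,  0.00086711, -0.00030347,
        0.00027501]), 'joint_torque': array([ 1.55749316e-03, -5.15105295e+01, -3.67315400e+01, -6.16745865e-05,
        1.28208796e-02, -3.13391659e-06]), 'tool_pos': array([ 0.17190215, -0.65190212,  0.20462677]), 'tcp_rot': array([-3.11327145e+00, -4.03465050e-01,  2.82458254e-04]), 'wrist_force': array([0.03155761, 0.42383938, 0.70119543]), 'torque': array([-0.06012174, -0.01732377,  0.01725553]), 'width': 1.0015759333576848}
side {'fovy': 48.61115092201702, 'cx': 252.31790016350024, 'cy': 187.82330701495516, 'rvec': array([ 0.20737186, -2.77858652,  1.26044324]), 'tvec': array([0.51847109, 0.09728284, 0.85234556])}
top {'fovy': 48.14351372564485, 'cx': 261.30102652814344, 'cy': 187.4846044312379, 'rvec': array([ 2.15793482, -2.17403991,  0.03230616]), 'tvec': array([0.01684905, 0.51277119, 0.8847648 ])}
wrist {'fovy': 66.83837489382364, 'cx': 261.9588888997375, 'cy': 190.98143730890064, 'hand_eye': array([[-1.77456830e-04, -9.62055621e-01, -2.72853350e-01,
         6.99878420e-02],
       [ 9.99999837e-01, -3.19038840e-04,  4.74527098e-04,
        -4.30336961e-05],
       [-5.43572278e-04, -2.72853221e-01,  9.62055520e-01,
        -1.67466859e-01],
       [ 0.00000000e+00,  0.00000000e+00,  0.00000000e+00,
         1.00000000e+00]])}
```

View pics/top0.png

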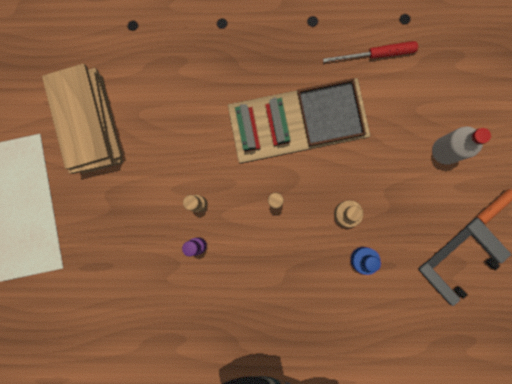

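View pics/side0.png

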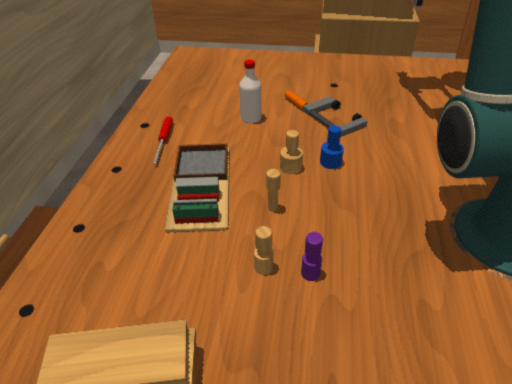

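View pics/wrist0.png

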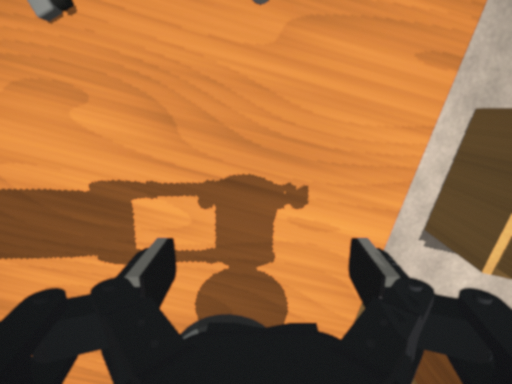

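Top view: three pale feet with heads at about (194,203) medium shank, (276,200) thin and (349,214) wide. The purple one is at (194,247) and the blue one at (367,261). The station runs from about (230,105) to (368,135). The side view agrees, with the medium foot at (263,250). I'll measure these next.

```bash
cat > h.py <<'E'
import numpy as np, cv2
from workcell import readout, read_camera, camera_params, bot
from scipy.spatial.transform import Rotation as R
def cam(name, st=None):
    p=camera_params(name); f=192/np.tan(np.radians(p['fovy'])/2)
    K=np.array([[f,0,p['cx']],[0,f,p['cy']],[0,0,1]])
    if 'rvec' in p:
        Rm=cv2.Rodrigues(p['rvec'])[0]; t=np.array(p['tvec'])
    else:
        H=p['hand_eye']; T=np.eye(4);T[:3,:3]=R.from_rotvec(st['tcp_rot']).as_matrix();T[:3,3]=st['tool_pos']
        M=np.linalg.inv(T@H); Rm=M[:3,:3];t=M[:3,3]
    return K,Rm,t
def ray(c,uv,z):
    K,Rm,t=c; o=-Rm.T@t
    d=Rm.T@np.linalg.inv(K)@np.array([uv[0],uv[1],1.]); return o+d*(z-o[2])/d[2]
def proj(c,P):
    K,Rm,t=c; q=K@(Rm@np.asarray(P,float)+t); return q[:2]/q[2]
E
python3 - <<'E'
from h import *
for n,(x0,y0,x1,y1) in dict(top=(165,70,385,290),side=(150,120,350,290)).items():
    im=cv2.imread(f"pics/{n}0.png")[y0:y1,x0:x1]
    s=600/(y1-y0); s=min(s,800/(x1-x0))
    cv2.imwrite(f"pics/{n}0z.png",cv2.resize(im,None,fx=s,fy=s,interpolation=cv2.INTER_CUBIC)); print(n,s)
c=cam("top")
for uv in [(192,202),(276,200),(351,213)]: print(uv,ray(c,uv,.1))
E
```

```text
top 2.727272727272727
side 3.5294117647058822
(192, 202) [0.48038325 0.14298371 0.1       ]
(276, 200) [ 0.48298543 -0.01811628  0.1       ]
(351, 213) [ 0.45736425 -0.15932374  0.1       ]
```

View pics/top0z.png

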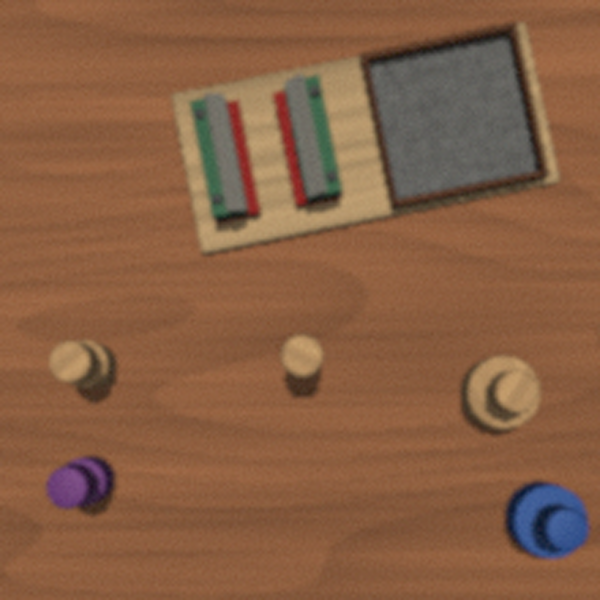

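View pics/side0z.png

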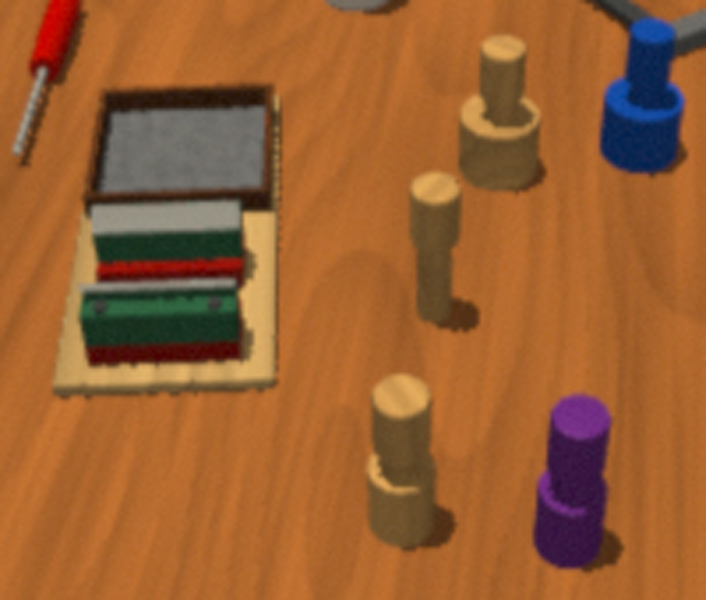

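```bash
python3 - <<'E'
from h import *
from scipy.optimize import least_squares
ct,cs=cam("top"),cam("side")
T=lambda u,v:(165+u/2.7273,70+v/2.7273); S=lambda u,v:(150+u/3.5294,120+v/3.5294)
print("footb top",ray(ct,T(70,361),.1),"side",ray(cs,S(401,392),.1))
print("foota top",ray(ct,T(302,356),.1),"side",ray(cs,S(436,187),.1))
print("footc top",ray(ct,T(517,393),.1),"side",ray(cs,S(503,48),.1))
for n,c,f,pts in (("top",ct,T,[(173,94),(205,254),(559,182)]),("side",cs,S,[(54,386),(273,383)])):
    print(n,[ray(c,f(*p),.01).round(4) for p in pts])
# tray inner rim top corners z=.028 / floor
print("trayrim",[ray(ct,T(*p),.028).round(4) for p in [(362,57),(520,25),(549,177),(392,207)]])
# station pose lsq from top: base corners
L=np.array([[.065,.1425],[-.065,.1425],[-.065,-.1425]])
for off in [0]:
    W=np.array([ray(ct,T(*p),.01)[:2] for p in [(173,94),(205,254),(559,182)]])
    r=least_squares(lambda p:(L@np.array([[np.cos(p[2]),np.sin(p[2])],[-np.sin(p[2]),np.cos(p[2])]])+p[:2]-W).ravel(),[.6,0,0])
    print(r.x,r.fun*1000)
    x,y,a=r.x; Rm=np.array([[np.cos(a),-np.sin(a)],[np.sin(a),np.cos(a)]])
    print("slot",Rm@[0,.075]+r.x[:2],"tray",Rm@[0,-.072]+r.x[:2], np.degrees(a))
    im=cv2.imread("pics/top0.png");im2=cv2.imread("pics/side0.png")
    for I,c in((im,ct),(im2,cs)):
      big=cv2.resize(I,None,fx=4,fy=4)
      def poly(pts,z,col):
        q=np.array([(proj(c,np.r_[Rm@p+r.x[:2],z])+.5)*4 for p in np.array(pts)]).astype(int)
        cv2.polylines(big,[q],True,col,1)
      poly([(.065,.1425),(-.065,.1425),(-.065,-.1425),(.065,-.1425)],.01,(255,0,0))
      poly([(.061,-.011),(-.061,-.011),(-.061,-.133),(.061,-.133)],.028,(0,255,255))
      for s in(1,-1):
        poly([(.045,.075+s*.023),(-.045,.075+s*.023)],.05,(0,255,0))
        poly([(.045,.075+s*.035),(-.045,.075+s*.035)],.062,(255,255,255))
        poly([(.045,.075+s*.0135),(-.045,.075+s*.0135)],.026,(0,0,255))
      if I is im: cv2.imwrite("pics/ovt.png",big[280:680,880:1500])
      else: cv2.imwrite("pics/ovs.png",big[550:950,620:1000])
E
```

```text
footb top [0.47970145 0.1455577  0.1       ] side [0.4797116 0.1471652 0.1      ]
foota top [ 0.48197604 -0.01759825  0.1       ] side [ 0.48187146 -0.01422646  0.1       ]
footc top [ 0.45525346 -0.16595218  0.1       ] side [ 0.45620742 -0.16065919  0.1       ]
top [array([0.6936, 0.0832, 0.01  ]), array([0.5659, 0.0582, 0.01  ]), array([ 0.6191, -0.2174,  0.01  ])]
side [array([0.6918, 0.0872, 0.01  ]), array([0.566 , 0.0671, 0.01  ])]
trayrim [array([ 0.7153, -0.0653,  0.028 ]), array([ 0.7381, -0.1868,  0.028 ]), array([ 0.6197, -0.2061,  0.028 ]), array([ 0.5982, -0.0868,  0.028 ])]
[ 0.65637593 -0.06794897  0.18811368] [ 0.00624411  0.95985094 -0.07501821  1.69852283  0.0687741  -2.65837377]
slot [0.64235047 0.00572793] tray [ 0.66984038 -0.1386788 ] 10.778119933692219
```

View pics/ovt.png

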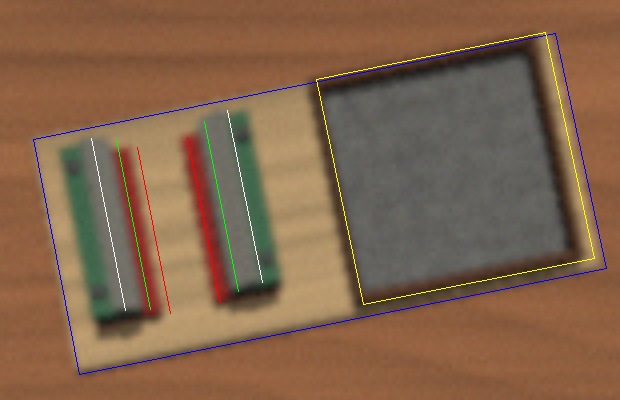

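View pics/ovs.png

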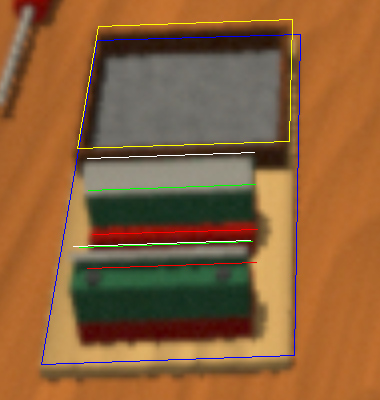

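The top-view fit doesn't match the gauge by a few mm. I'll look at the station from close up with the wrist camera before using it.

>>> apply_moves(plan=[[[0,0,-0.04,0,0,0,-1],[0,0,-0.08,0,0,0,-1],[0.033,-0.022,-0.09,0,0,0,-1],[0.066,-0.044,-0.1,0,0,0,-1],[0.1,-0.066,-0.1,0,0,0,-1],[0.133,-0.088,-0.1,0,0,0,-1],[0.166,-0.11,-0.1,0,0,0,-1],[0.2,-0.133,-0.1,0,0,0,-1]]])

```text
time: 0.82
tool_pos: [0.3323, -0.4715, 0.3058]
tcp_rot: [-3.116, -0.403, 0.0]
wrist_force: [1.4, -0.1, -0.3]
width: 1.001
```

>>> apply_moves(plan=[[[0.034,-0.022,0,0,0,0,-1],[0.068,-0.044,0,0,0,0,-1],[0.102,-0.067,0,0,0,0,-1],[0.136,-0.09,0,0,0,0,-1],[0.17,-0.112,0,0,0,0,-1],[0.204,-0.135,0,0,0,0,-1],[0.238,-0.157,0,0,0,0,-1],[0.27,-0.18,0,0,0,0,-1]]])

```text
time: 1.48
tool_pos: [0.5478, -0.2283, 0.3057]
tcp_rot: [-3.115, -0.404, 0.0]
wrist_force: [0.7, -1.0, -1.2]
width: 0.993
```

>>> apply_moves(plan=[[[0.034,-0.022,0,0,0,0,-1],[0.068,-0.044,0,0,0,0,-1],[0.102,-0.067,0.005,0,0,0,-1],[0.136,-0.09,0.015,0,0,0,-1],[0.17,-0.112,0.03,0,0,0,-1],[0.2,-0.135,0.05,0,0,0,-1],[0.2,-0.135,0.09,0,0,0,-1],[0.2,-0.135,0.1,0,0,0,-1]]])

```text
time: 2.15
tool_pos: [0.7032, -0.0457, 0.1982]
tcp_rot: [-3.112, -0.409, 0.015]
wrist_force: [-1.1, -0.4, -2.8]
width: 0.999
```

>>> apply_moves(plan=[[[0,0,0,0,0,0,-1],[0,0,0,0,0,0,-1],[0,0,0,0,0,0,-1],[0,0,0,0,0,0,-1],[0,0,0,0,0,0,-1],[0,0,0,0,0,0,-1],[0,0,0,0,0,0,-1],[0,0,0,0,0,0,-1]]])

```text
time: 2.82
tool_pos: [0.7059, -0.049, 0.2068]
tcp_rot: [3.115, 0.403, 0.002]
wrist_force: [-0.2, 0.2, -0.5]
width: 0.999
```

```bash
python3 - <<'E'
from h import *
import pickle
st=readout.read_state(); im=read_camera("wrist")
print(st['time'],st['tool_pos'],st['tcp_rot'],st['q'],abs(st['joint_vel']).max())
pickle.dump(st,open("st1.pkl","wb"))
cv2.imwrite("pics/w1.png",im[:,:,::-1]); cv2.imwrite("pics/w1z.png",cv2.resize(im[:,:,::-1],(800,600)))
E
```

```text
2.8167 [ 0.70588636 -0.04900393  0.20681624] [3.11537496e+00 4.03131009e-01 1.66857881e-03] [-1.04512870e-01  3.23698980e-01  1.52631657e+00  9.58750577e-06
  1.29048740e+00  1.20891001e+00] 0.00744300330950218
```

View pics/w1z.png

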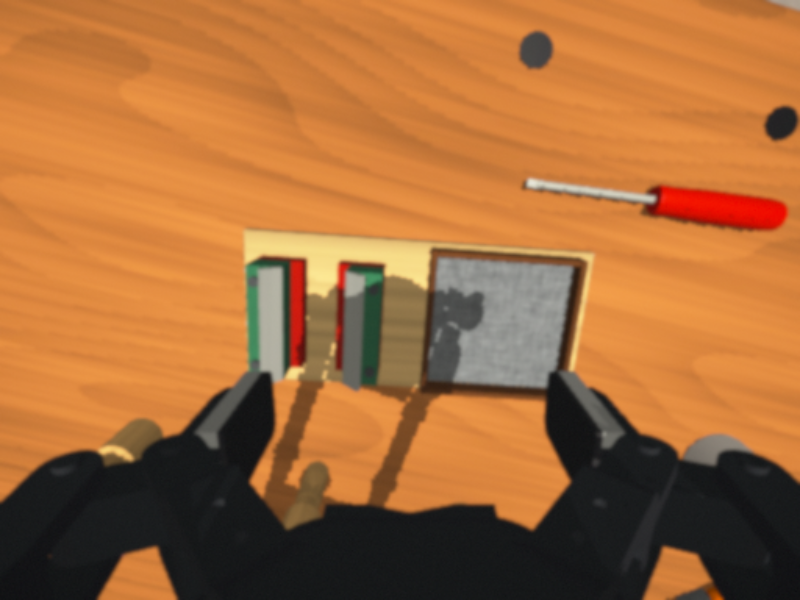

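Wrist view: base far corners at (243,229) and (594,253) in the zoom. The red inner edges run (305,262)-(303,366) and (338,264)-(337,368). The tray spans (430,248) to (585,390). Next I cast rays through these.

```bash
python3 - <<'E'
from h import *
import pickle
st=pickle.load(open("st1.pkl","rb")); c=cam("wrist",st)
W=lambda u,v,z:ray(c,(u*.64,v*.64),z)[:2].round(4)
print("base",W(243,229,.01),W(594,253,.01))
print("redL",W(305,262,.026),W(303,366,.026)," redR",W(338,264,.026),W(337,368,.026))
print("tray rim outer",W(431,247,.028),W(587,258,.028),W(422,391,.028))
print("tray floor",W(437,259,.01),W(576,267,.01),W(427,384,.01))
print("lips top outer L",W(246,265,.06))
print("lipR inner/out",W(344,270,.05),W(364,270,.062),"lipL",W(284,268,.05),W(262,268,.062))
E
```

```text
base [0.6959 0.0854] [ 0.7489 -0.1926]
redL [0.6861 0.0296] [0.5994 0.0141]  redR [0.6911 0.0044] [ 0.6048 -0.0136]
tray rim outer [ 0.7227 -0.062 ] [ 0.7451 -0.1808] [ 0.6034 -0.0872]
tray floor [ 0.7118 -0.0709] [ 0.7343 -0.1826] [ 0.6022 -0.0926]
lips top outer L [0.682  0.0634]
lipR inner/out [ 0.6935 -0.0032] [ 0.7001 -0.0178] lipL [0.6839 0.0393] [0.6833 0.0516]
```

Wrist and base-edge estimates of the slot agree within about 1 mm: slot at about (0.645, 0.008), tray at (0.672, -0.1365), yaw 10.8°. Now I go above the medium foot.

>>> apply_moves(plan=[[[-0.021,-0.031,0,0,0,0,-1],[-0.042,-0.062,0,0,0,0,-1],[-0.063,-0.092,0,0,0,0,-1],[-0.084,-0.123,0.005,0,0,0,-1],[-0.106,-0.154,0.01,0,0,0,-1],[-0.127,-0.185,0.02,0,0,0,-1],[-0.148,-0.216,0.03,0,0,0,-1],[-0.169,-0.246,0.042,0,0,0,-1]]])

```text
time: 3.53
tool_pos: [0.4785, 0.1472, 0.1643]
tcp_rot: [-3.115, -0.403, -0.003]
wrist_force: [0.4, -0.1, -0.4]
width: 1.006
```

>>> apply_moves(plan=[[[0,0,0,0,0,0,-1],[0,0,0,0,0,0,-1],[0,0,0,0,0,0,-1],[0,0,0,0,0,0,-1],[0,0,0,0,0,0,-1],[0,0,0,0,0,0,-1],[0,0,0,0,0,0,-1],[0,0,0,0,0,0,-1]]])

```text
time: 4.2
tool_pos: [0.4801, 0.1457, 0.1641]
tcp_rot: [-3.116, -0.402, -0.0]
wrist_force: [-0.4, -0.7, -0.2]
width: 0.995
```

```bash
python3 - <<'E'
from h import *
import pickle
st=readout.read_state(); im=read_camera("wrist")
print(st['time'],st['tool_pos'],st['tcp_rot'])
pickle.dump(st,open("st2.pkl","wb"))
cv2.imwrite("pics/w2.png",im[:,:,::-1]); cv2.imwrite("pics/w2z.png",cv2.resize(im[:,:,::-1],(800,600)))
E
```

```text
4.2 [0.48012259 0.14567446 0.16405703] [-3.11571936e+00 -4.02189749e-01 -8.81918904e-05]
```

View pics/w2z.png

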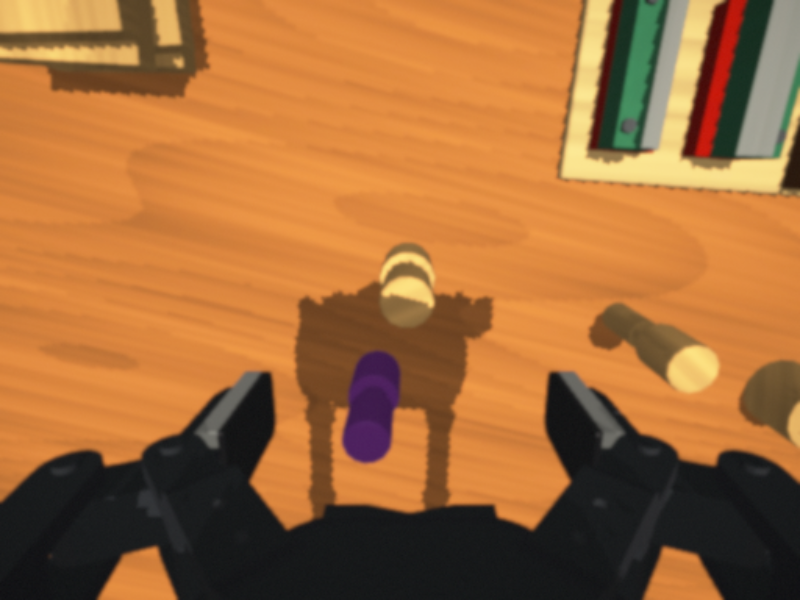

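The head's top disc is at (408,301) in the zoom. Purple is at (367,442), towards the robot.

```bash
python3 - <<'E'
from h import *
import pickle
st=pickle.load(open("st2.pkl","rb")); c=cam("wrist",st)
Rt=R.from_rotvec(st['tcp_rot']).as_matrix()
for uv in [(408,301),(367,442)]:
    P=ray(c,(uv[0]*.64,uv[1]*.64),.1); print(P, "tool shift",Rt.T@(P-st['tool_pos']))
E
```

```text
[0.4827684  0.14701668 0.1       ] tool shift [ 0.00289617 -0.00062539  0.06405721]
[0.39415784 0.14848105 0.1       ] tool shift [-0.08243795 -0.02454326  0.06405257]
```

>>> apply_moves(plan=[[[0.002,0,0.02,0,0,0,-1],[0.002,0,0.05,0,0,0,-1],[0.002,0,0.08,0,0,0,-1],[0.002,0,0.1,0,0,0,-1],[0.002,0,0.106,0,0,0,-1],[0.002,0,0.106,0,0,0,-1],[0.002,0,0.106,0,0,0,-0.5],[0.002,0,0.106,0,0,0,0]]], force=50)

```text
time: 4.92
tool_pos: [0.4832, 0.147, 0.0598]
tcp_rot: [-3.115, -0.404, -0.005]
wrist_force: [0.6, -0.3, 0.0]
width: 0.746
```

>>> apply_moves(plan=[[[0,0,0,0,0,0,0.2],[0,0,0,0,0,0,0.4],[0,0,0,0,0,0,0.7],[0,0,0,0,0,0,1],[0,0,0,0,0,0,1],[0,0,0,0,0,0,1],[0,0,0,0,0,0,1],[0,0,0,0,0,0,1]]])

```text
time: 5.58
tool_pos: [0.4829, 0.147, 0.0596]
tcp_rot: [-3.115, -0.404, -0.004]
wrist_force: [-0.3, 0.9, 5.6]
width: 0.322
```

>>> apply_moves(plan=[[[0,0,-0.01,0,0,0,1],[0,0,-0.03,0,0,0,1],[0,0,-0.06,0,0,0,1],[0,0,-0.09,0,0,0,1],[0,0,-0.12,0,0,0,1],[0,0,-0.12,0,0,0,1],[0,0,-0.12,0,0,0,1],[0,0,-0.12,0,0,0,1]]])

```text
time: 6.25
tool_pos: [0.4808, 0.1464, 0.1775]
tcp_rot: [3.115, 0.404, -0.002]
wrist_force: [-0.5, 1.2, -2.2]
width: 0.324
```

```bash
python3 - <<'E'
from h import *
import pickle
st=readout.read_state(); im=read_camera("wrist"); s=read_camera("side")
print(st['time'],st['tool_pos'],st['tcp_rot'],st['width'],st['wrist_force'])
pickle.dump(st,open("st3.pkl","wb"))
cv2.imwrite("pics/w3z.png",cv2.resize(im[:,:,::-1],(800,600)))
cv2.imwrite("pics/s3.png",s[:,:,::-1]);cv2.imwrite("pics/s3z.png",cv2.resize(s[100:300,150:400,::-1],(750,600)))
E
```

```text
6.25 [0.48080001 0.14643209 0.17751731] [ 3.11536900e+00  4.03913115e-01 -1.50578138e-03] 0.3238897694480996 [-0.52008045  1.20790944 -2.23105537]
```

View pics/w3z.png

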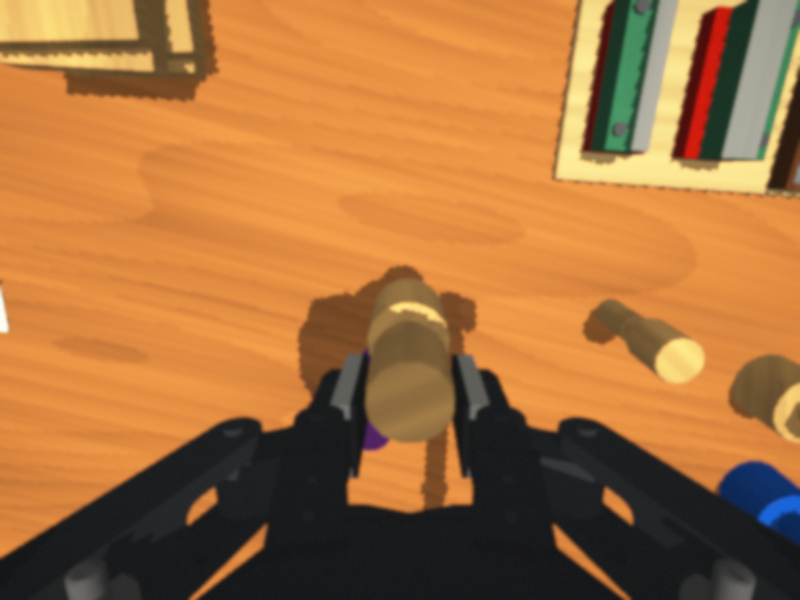

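View pics/s3z.png

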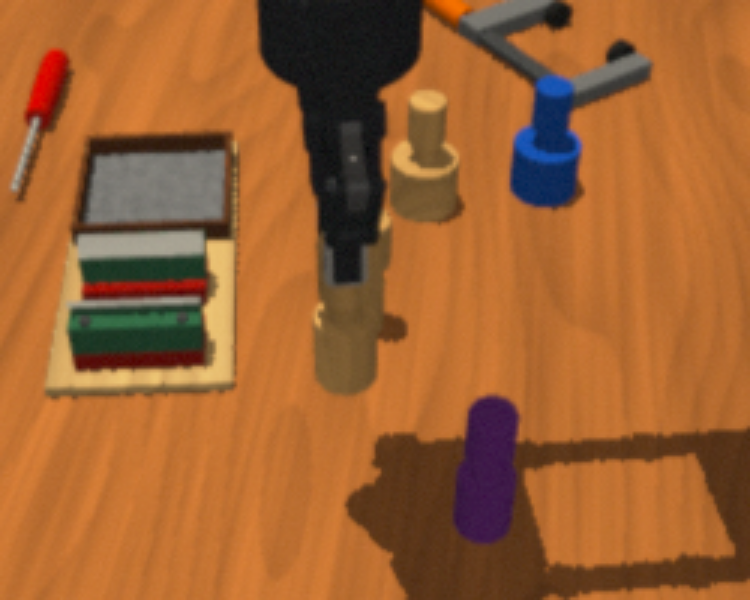

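Gripped and upright: head top at (410,400) in the wrist zoom, and the shank hangs straight in the side view. I compute the in-hand offset.

```bash
python3 - <<'E'
from h import *
import pickle
st=pickle.load(open("st3.pkl","rb")); c=cam("wrist",st)
Rt=R.from_rotvec(st['tcp_rot']).as_matrix()
P=ray(c,(410*.64,402*.64),st['tool_pos'][2]+.0404); off=Rt.T@(P-st['tool_pos']); print("offset",off)
o=off*[1,1,0]
for n,t in dict(slot=(.6448,.008,.25),tray=(.672,-.1365,.25)).items():
    print(n,Rt.T@(np.array(t)-Rt@o-st['tool_pos']))
E
```

```text
offset [ 0.00050631  0.00022691 -0.0404005 ]
slot [ 0.12269843  0.17545264 -0.072598  ]
tray [ 0.11214918  0.32211144 -0.07258427]
```

>>> apply_moves(plan=[[[0.01,0.014,-0.01,0,0,0,1],[0.03,0.042,-0.01,0,0,0,1],[0.05,0.071,-0.01,0,0,0,1],[0.07,0.1,-0.01,0,0,0,1],[0.09,0.129,-0.01,0,0,0,1],[0.11,0.158,-0.01,0,0,0,1],[0.12,0.172,-0.005,0,0,0,1],[0.123,0.1755,0,0,0,0,1]]])

```text
time: 7.02
tool_pos: [0.6465, 0.0056, 0.1756]
tcp_rot: [3.115, 0.4, -0.003]
wrist_force: [0.3, -0.6, -2.4]
width: 0.325
```

>>> apply_moves(plan=[[[0,0,0,0,0,0,1],[0,0,0,0,0,0,1],[0,0,0,0,0,0,1],[0,0,0,0,0,0,1],[0,0,0,0,0,0,1],[0,0,0.01,0,0,0,1],[0,0,0.02,0,0,0,1],[0,0,0.02,0,0,0,1]]])

```text
time: 7.68
tool_pos: [0.643, 0.0086, 0.1549]
tcp_rot: [-3.115, -0.404, 0.007]
wrist_force: [-1.1, 0.0, -2.5]
width: 0.323
```

```bash
python3 - <<'E'
from h import *
import pickle
st=readout.read_state(); im=read_camera("wrist"); s=read_camera("side"); t=read_camera("top")
print(st['time'],st['tool_pos'],st['tcp_rot'],st['width'],st['wrist_force'])
pickle.dump(st,open("st4.pkl","wb"))
cv2.imwrite("pics/w4z.png",cv2.resize(im[:,:,::-1],(800,600)))
cv2.imwrite("pics/s4z.png",cv2.resize(s[100:300,130:380,::-1],(750,600)))
E
```

```text
7.6833 [0.64302378 0.00863575 0.15486597] [-3.11473853 -0.40443982  0.00715506] 0.32282990433086783 [-1.12020981  0.00570927 -2.51511881]
```

View pics/w4z.png

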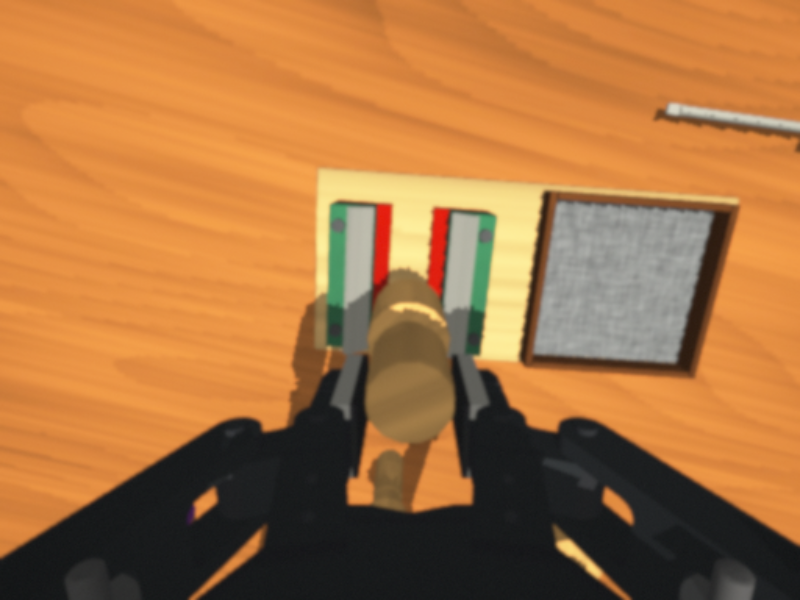

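View pics/s4z.png

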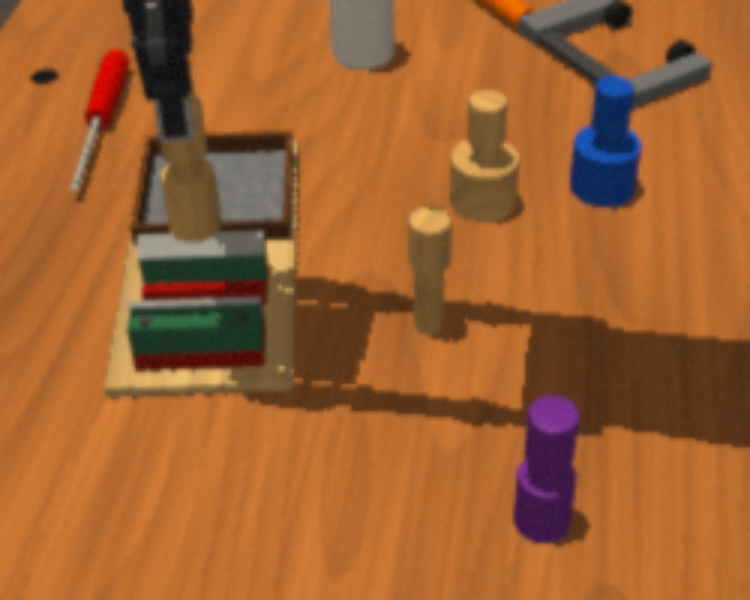

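The foot hangs centred over the gauge, with red inner edges at (391,206) and (433,208) in the wrist zoom. I check the lateral error.

```bash
python3 - <<'E'
from h import *
import pickle
st=pickle.load(open("st4.pkl","rb")); c=cam("wrist",st)
Rt=R.from_rotvec(st['tcp_rot']).as_matrix()
a=np.radians(10.8); ey=np.array([-np.sin(a),np.cos(a)]); ex=np.array([np.cos(a),np.sin(a)])
for uvs,z in [(((391,206),(433,208)),.026),(((384,260),(431,260)),.026),(((348,206),(483,214)),.062)]:
    Ps=[ray(c,(u*.64,v*.64),z)[:2] for u,v in uvs]
    m=(Ps[0]+Ps[1])/2; print("width",np.linalg.norm(Ps[0]-Ps[1]).round(4),m,"lateral slot-tcp",(m-st['tool_pos'][:2])@ey,"along",(m-st['tool_pos'][:2])@ex)
E
```

```text
width 0.0269 [0.68820583 0.01883436] lateral slot-tcp 0.001551693432454404 along 0.04629277791813099
width 0.0311 [0.65411039 0.01286341] lateral slot-tcp 0.002075355031305615 along 0.011682418521235473
width 0.0762 [0.68994472 0.01735713] lateral slot-tcp -0.0002252072039982948 along 0.04772406399853897
```

>>> apply_moves(plan=[[[0,-0.001,0.01,0,0,0,1],[0,-0.001,0.02,0,0,0,1],[0,-0.001,0.03,0,0,0,1],[0,-0.001,0.04,0,0,0,1],[0,-0.001,0.05,0,0,0,1],[0,-0.001,0.057,0,0,0,1],[0,-0.001,0.06,0,0,0,1],[0,-0.001,0.06,0,0,0,1]]])

```text
time: 8.5
tool_pos: [0.644, 0.0093, 0.0963]
tcp_rot: [-3.115, -0.404, 0.004]
wrist_force: [0.1, 0.1, -0.6]
width: 0.327
```

>>> apply_moves(plan=[[[0,0,0.001,0,0,0,1],[0,0,0.002,0,0,0,1],[0,0,0.003,0,0,0,1],[0,0,0.004,0,0,0,1],[0,0,0.005,0,0,0,1],[0,0,0.006,0,0,0,1],[0,0,0.006,0,0,0,1],[0,0,0.006,0,0,0,1]]])

```text
time: 9.17
tool_pos: [0.6449, 0.0093, 0.0919]
tcp_rot: [-3.115, -0.404, 0.0]
wrist_force: [0.4, 0.4, -0.2]
width: 0.326
```

>>> apply_moves(plan=[[[0,0,0.001,0,0,0,1],[0,0,0.002,0,0,0,1],[0,0,0.003,0,0,0,1],[0,0,0.004,0,0,0,1],[0,0,0.005,0,0,0,1],[0,0,0.006,0,0,0,1],[0,0,0.006,0,0,0,1],[0,0,0.006,0,0,0,1]]])

```text
time: 9.83
tool_pos: [0.6449, 0.0092, 0.0859]
tcp_rot: [-3.115, -0.404, 0.0]
wrist_force: [-0.7, -0.2, 0.1]
width: 0.322
```

>>> apply_moves(plan=[[[0,0,0.001,0,0,0,1],[0,0,0.001,0,0,0,1],[0,0,0.002,0,0,0,1],[0,0,0.002,0,0,0,1],[0,0,0.003,0,0,0,1],[0,0,0.003,0,0,0,1],[0,0,0.003,0,0,0,1],[0,0,0.003,0,0,0,1]]])

```text
time: 10.5
tool_pos: [0.6466, 0.0096, 0.0855]
tcp_rot: [3.116, 0.404, 0.006]
wrist_force: [-1.1, 1.5, 8.0]
width: 0.323
```

The foot stopped at TCP z 0.0855 (expected 0.0856) with 8 N. Checking by picture.

```bash
python3 - <<'E'
from h import *
st=readout.read_state(); im=read_camera("wrist"); s=read_camera("side")
print(st['time'],st['tool_pos'],st['wrist_force'])
a=cv2.resize(im[:,:,::-1],(400,300)); b=cv2.resize(s[130:280,150:350,::-1],(400,300))
cv2.imwrite("pics/w5.png",np.hstack([a,b]))
E
```

```text
10.5 [0.64657437 0.00957873 0.08546205] [-1.12077393  1.50367737  8.04493523]
```

View pics/w5.png

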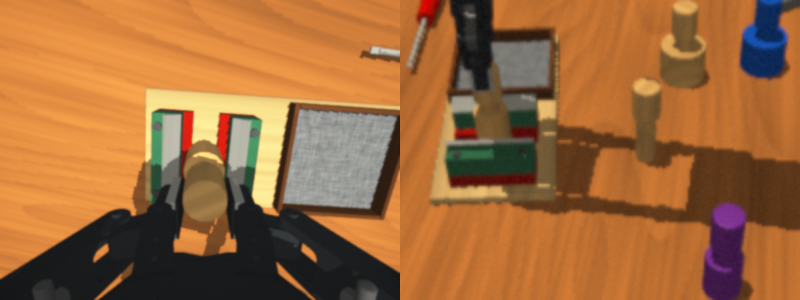

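The foot sits in the slot on the step. Lift it out and go over the tray.

>>> apply_moves(plan=[[[0,0,-0.015,0,0,0,1],[0,0,-0.04,0,0,0,1],[0,0,-0.07,0,0,0,1],[-0.001,0.01,-0.085,0,0,0,1],[-0.003,0.045,-0.085,0,0,0,1],[-0.006,0.08,-0.085,0,0,0,1],[-0.009,0.115,-0.085,0,0,0,1],[-0.011,0.147,-0.085,0,0,0,1]]])

```text
time: 11.27
tool_pos: [0.6717, -0.1374, 0.1679]
tcp_rot: [3.115, 0.404, -0.0]
wrist_force: [-0.1, 0.3, -0.7]
width: 0.325
```

>>> apply_moves(plan=[[[0,0,0,0,0,0,1],[0,0,0,0,0,0,1],[0,0,0,0,0,0,1],[0,0,0.02,0,0,0,1],[0,0,0.05,0,0,0,1],[0,0,0.07,0,0,0,1],[0,0,0.07,0,0,0,1],[0,0,0.07,0,0,0,1]]])

```text
time: 11.93
tool_pos: [0.6701, -0.1339, 0.0962]
tcp_rot: [-3.113, -0.406, 0.006]
wrist_force: [0.3, 0.2, -0.8]
width: 0.327
```

```bash
python3 - <<'E'
from h import *
st=readout.read_state(); im=read_camera("wrist"); s=read_camera("side")
print(st['time'],st['tool_pos'],st['wrist_force'])
a=cv2.resize(im[:,:,::-1],(400,300)); b=cv2.resize(s[100:250,120:320,::-1],(400,300))
cv2.imwrite("pics/w6.png",np.hstack([a,b]))
E
```

```text
11.9333 [ 0.67010704 -0.13385745  0.0961597 ] [ 0.27325771  0.18209774 -0.77139007]
```

View pics/w6.png

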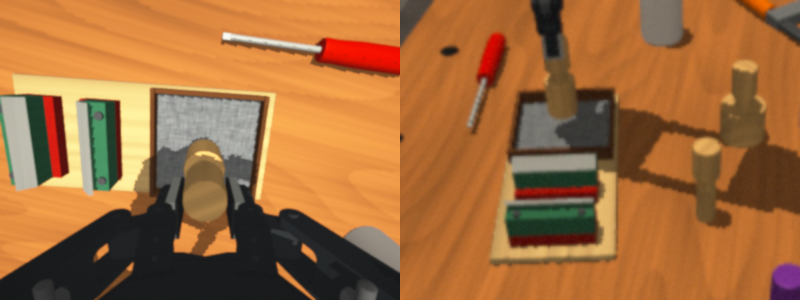

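The foot is centred over the tray. Lower it to the floor, about 26.5 mm.

>>> apply_moves(plan=[[[0,0,0.006,0,0,0,1],[0,0,0.012,0,0,0,1],[0,0,0.018,0,0,0,1],[0,0,0.022,0,0,0,1],[0,0,0.024,0,0,0,1],[0,0,0.025,0,0,0,1],[0,0,0.026,0,0,0,1],[0,0,0.026,0,0,0,1]]])

```text
time: 12.7
tool_pos: [0.6717, -0.1357, 0.0718]
tcp_rot: [-3.115, -0.404, 0.0]
wrist_force: [-0.0, 0.2, -0.5]
width: 0.326
```

>>> apply_moves(plan=[[[0,0,0,0,0,0,1],[0,0,0,0,0,0,1],[0,0,0.001,0,0,0,1],[0,0,0.001,0,0,0,1],[0,0,0.001,0,0,0,1],[0,0,0.001,0,0,0,1],[0,0,0.001,0,0,0,1],[0,0,0.001,0,0,0,1]]])

```text
time: 13.37
tool_pos: [0.6718, -0.1357, 0.071]
tcp_rot: [3.115, 0.404, 0.0]
wrist_force: [-0.1, 0.1, -1.4]
width: 0.327
```

>>> apply_moves(plan=[[[0,0,0.001,0,0,0,1],[0,0,0.001,0,0,0,1],[0,0,0.0015,0,0,0,1],[0,0,0.0015,0,0,0,1],[0,0,0.002,0,0,0,1],[0,0,0.002,0,0,0,1],[0,0,0.002,0,0,0,1],[0,0,0.002,0,0,0,1]]])

```text
time: 14.03
tool_pos: [0.6722, -0.1356, 0.0697]
tcp_rot: [3.115, 0.404, 0.001]
wrist_force: [-0.9, 0.9, 4.0]
width: 0.324
```

Floor contact at the expected height (0.0697, 4 N). Release slowly.

>>> apply_moves(plan=[[[0,0,0,0,0,0,0.3],[0,0,0,0,0,0,0.2],[0,0,0,0,0,0,0.1],[0,0,0,0,0,0,0],[0,0,0,0,0,0,-0.3],[0,0,0,0,0,0,-0.6],[0,0,0,0,0,0,-1],[0,0,0,0,0,0,-1]]])

```text
time: 14.7
tool_pos: [0.6718, -0.1357, 0.0689]
tcp_rot: [-3.116, -0.404, 0.0]
wrist_force: [0.3, -0.5, 0.6]
width: 0.999
```

>>> apply_moves(plan=[[[0,0,0,0,0,0,-1],[0,0,0,0,0,0,-1],[0,0,-0.005,0,0,0,-1],[0,0,-0.015,0,0,0,-1],[0,0,-0.03,0,0,0,-1],[0,0,-0.06,0,0,0,-1],[0,0,-0.09,0,0,0,-1],[0,0,-0.12,0,0,0,-1]]])

```text
time: 15.37
tool_pos: [0.672, -0.1358, 0.192]
tcp_rot: [3.115, 0.404, 0.002]
wrist_force: [0.9, -0.8, 0.5]
width: 1.003
```

>>> apply_moves(plan=[[[0,0,-0.02,0,0,0,-1],[0.02,0,-0.03,0,0,0,-1],[0.04,0,-0.03,0,0,0,-1],[0.04,0,-0.03,0,0,0,-1],[0.04,0,-0.03,0,0,0,-1],[0.04,0,-0.03,0,0,0,-1],[0.04,0,-0.03,0,0,0,-1],[0.04,0,-0.03,0,0,0,-1]]])

```text
time: 16.03
tool_pos: [0.7096, -0.1257, 0.2188]
tcp_rot: [-3.115, -0.403, 0.002]
wrist_force: [-1.4, 0.3, 0.0]
width: 0.998
```

```bash
python3 - <<'E'
from h import *
import pickle
st=readout.read_state(); im=read_camera("wrist"); s=read_camera("side")
print(st['time'],st['tool_pos'],st['wrist_force'],st['width'])
pickle.dump(st,open("st7.pkl","wb"))
a=cv2.resize(im[:,:,::-1],(400,300)); b=cv2.resize(s[60:285,100:400,::-1],(400,300))
cv2.imwrite("pics/w7.png",np.hstack([a,b]))
E
```

```text
16.0333 [ 0.70957427 -0.12569976  0.21875301] [-1.44155181  0.30847407  0.01894556] 0.9975507758942538
```

View pics/w7.png

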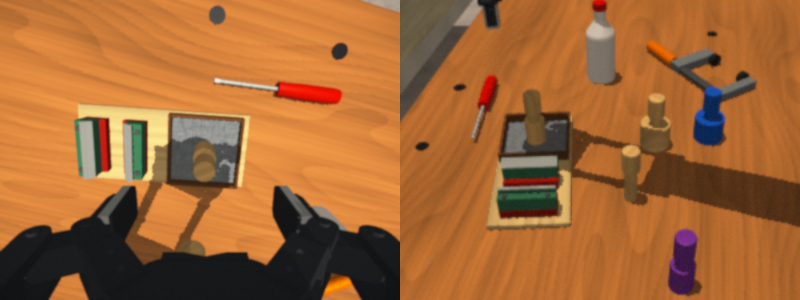

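The foot stands upright inside the tray: head at about (204,160) in the left picture and (533,115) in the right. The gripper is clear and the other feet look unmoved. Handing in.

```bash
python3 -c "
from workcell import bot
print(bot.finish_job())"
```

```text
the job is handed in; nothing more can be done
None
```

I gauged the pale foot with the 36 mm shank, stood it in the tray, and handed the job in at about 16 s; no verdict was reported.

- **Gauge:** I lowered it shank first between the green jaws. It stopped with the TCP at z 0.0855 m, against 0.0856 m expected for the red step, with about 8 N of contact.
- **Tray:** I set it down at TCP z 0.0697 m with about 4 N (0.0696 m expected for the tray floor), released it and backed the gripper away.
- **Last pictures:** the foot stands upright inside the rim, and the gripper is clear of it. The other two feet and the purple and blue look-alikes look unmoved. I judged that by eye, without measuring their positions again.
- **Disagreement:** the two fixed cameras disagreed by up to about 5 mm on the feet (9 mm on a station corner), and a first station fit from the top camera did not line up with the gauge. I used the wrist camera for the station instead; its two slot estimates agreed within about 1 mm.

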